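Clamp a roof beam to a nativity stable's roof panel

TASK

Clamp the loose wooden beam onto the stable's roof panel on the sloping board: lay it flat on the panel under the raised clamp, across the slope and against both wooden stop dowels, its middle under the clamp's pad. Then push the clamp's free jaw down its bar until the pad bears on the beam and the jaw tilts and binds on the bar, and after that screw the red handle tight, a good half turn clockwise. Let go, and leave the three painted figures standing where they are.

Things in the scene. Friction and masses are not known exactly. Their poses are not given: they have to be found in the camera images.
- beam_mid (a point): Centre (half-way up) of the loose plain brown wooden beam: 190 mm long (its y axis), 34 mm wide (x), 24 mm high (z), about 75 g. Starts lying flat on the bench left of the sloping board, on its low side, roughly pointing away from the robot. Both ends, faces and sides are alike.
- seat (a point): Point on the planked roof panel's top face, straight under the clamp's pad, on the clamping board that slopes up towards the robot's right by 28 degrees. x: up the slope (to the right); y: level, away from the robot; z: square out of the panel. The beam's underside centre belongs here, length along y, just touching both dowels. Panel: x -17 to 83 mm, y -120 to 120 mm; plywood: x -60 to 170 mm, 8 mm lower.
- stop_dowel (a point): Top of the farther wooden stop dowel, 12 mm thick, standing 20 mm out of the panel's face. The two dowels' axes are at x = -23 mm, y = +32 and -32 mm in the seat's axes; between a dowel and the beam's end 57 mm of the beam's side stays free for fingers.
- bar_top (a point): Top end of the clamp's steel bar (20 mm along the seat's x, 8 mm along y), which stands square to the panel at x = 115 mm, y = 0 in the seat's axes and ends 204 mm above the panel. Axes as the seat's.
- jaw_top (a point): Where to push the clamp's free jaw: on the top face of its dark steel arm (18 mm wide, 24 mm deep; 38 mm at the bar), 55 mm from the bar's axis and 60 mm from the screw's. Axes as the seat's, rocking with the arm. Open room along the arm between bar and handle: 90 mm; the handle rises 105 mm above the arm, the bar up to 130 mm. With the beam bound it is about 76 mm above the panel.
- clamp_jaw (a joint): How far the free jaw has slid down the bar from the top, in m (0 to 0.135); starts at 0.004 to 0.055 and stays where left. It slides under a push of about 5 N along the bar. The pad meets the beam in place at about 0.118; then 15 to 20 N at jaw_top push the bar end some 5 mm farther while the pad end stays, until the jaw binds at about 0.123.
- clamp_rock (a joint): Tilt of the jaw on the bar, rad: 0 square, over 0.04 when it has tilted fully and bound on the bar, which then holds it; about 0.06 once screwed tight.
- handle_grip (a point): Point on the axis of the clamp's red fluted handle (30 mm thick, 95 mm long, in line with the screw), 20 mm below its outer end. z: outward along the handle: the seat's z, leaning 3 degrees towards the bar once bound. Sinks with the jaw, and 4 mm per turn. 115 mm from the bar's axis; 90 mm of room between them.
- clamp_screw (a joint): Angle of the red handle, rad, growing clockwise seen from its outer end; starts at 0 to 0.6 and stays where left. Turning needs 0.1 to 0.2 Nm. With the jaw bound, half a turn raises the pad's force on the beam from about 5 N to about 25 N.
- clamp_pad: The clamp's round steel pad, 28 mm across, that bears on the beam's top; it swivels on the end of the screw. Origin 8 mm above its face.
- beam: The beam itself: origin at the centre of its underside, axes as for its middle.
- shepherd: Painted standing figure, terracotta robe and brown hat, 125 mm tall, 55 mm across at its base; origin under its base. Stands beyond and left of the board.
- king: Painted standing figure, red robe with yellow cloak, 130 mm tall, 56 mm across; origin under its base. Stands right of the board.
- washerwoman: Painted standing figure, blue robe and white cloak, 120 mm tall, 52 mm across; origin under its base. Stands right of the board.

How it is judged (in metres and radians):
On the way, in this order (a step that is already met when the one before it is completed fails the run):
1. the beam lies flat on the panel, against both stop dowels (within 5 mm), its middle within 25 mm of the pad's axis, let go (x of beam in the frame of seat between -0.005 and 0.005 m and y of beam in the frame of seat between -0.025 and 0.025 m and distance between beam and seat below 0.027 m and angle between the z axis of beam and the z axis of seat, either way round below 0.06 rad and angle between the y axis of beam and the y axis of seat, either way round below 0.06 rad and contact force between the fingers and beam below 0.1 N), for 0.2 s.
2. the jaw has been slid down until its pad bears on the beam and it has tilted and bound on the bar (tilt over 0.032 rad), the handle not yet turned (value of joint clamp_rock above 0.032 rad and contact force between clamp_pad and beam above 2 N and value of joint clamp_screw below 1.2 rad), for 0.2 s.
3. the handle has been screwed tight: the pad presses the beam with over 15 N (contact force between clamp_pad and beam above 15 N and value of joint clamp_screw above 1.5 rad and value of joint clamp_rock above 0.032 rad), for 0.2 s.
At the end, for the whole second after the job is handed in: The beam lies still and flat on the panel within 5 mm of touching both dowels (0.06 rad), its middle within 25 mm of the pad; the jaw is tilted and bound (over 0.032 rad), the handle turned beyond 1.5 rad, and the pad presses the beam with more than 15 N (all of step 3 and x of beam in the frame of seat between -0.005 and 0.005 m and y of beam in the frame of seat between -0.025 and 0.025 m and distance between beam and seat below 0.027 m and angle between the z axis of beam and the z axis of seat, either way round below 0.06 rad and angle between the y axis of beam and the y axis of seat, either way round below 0.06 rad and linear speed of beam below 0.01 m/s).
It fails at once if a painted figure is knocked over or shoved more than 30 mm (distance of any of shepherd, king, washerwoman from where it was at the start of the episode above 0.03 m or angle between any of shepherd, king, washerwoman's own z axis and vertical above 0.5 rad).
It also fails if it takes over 64 s, if anything falls off the work surface, if the arm or the gripper's body presses on something with over 40 N, if the wrist force passes 120 N, or if a joint passes its speed limit or range.

ROBOT

A 7-joint arm with a two-finger parallel gripper is mounted at the origin on the work surface. World frame = base frame: x ahead of the robot, y to its left, z up, the work surface at z = 0. Lengths are in m, angles in degrees, forces in N, time in s.
With the tool pointing down it reaches from about 0.425 to 0.825 m from the base axis. Payload 3.6 kg.
Tool frame: the origin (TCP) lies at the very end of the fingers, on their centre line; the grasp point (between the pads) lies 19 mm behind it (manip.tcp_to_grasp is the z of the grasp point in the tool frame, in m); z points along the fingers, y is the line along which they close (so a half turn about z gives the same grasp; the last joint's range is limited). The gripper opens to 85 mm and grips with 20 to 120 N. Pads are 22 mm wide; open, the fingers measure 114 mm over their backs; the gripper's body (76 mm by 85 mm) begins 54 mm behind the grasp point. The pads swing forward as they close: fully open they stand 13 mm farther back than shut.
Start: joints at [74.972, 35.231, -0.722, 81.555, 0.464, 63.22, -2.315], TCP at [0.152, -0.632, 0.231] pointing down, gripper open.
Joint ranges: [-178.69, 178.69], [-17.37, 117.87], [-77.05, 75.6], [15.02, 138.74], [-78.02, 258.01], [0.78, 113.62], [-162.83, 162.83]. Speed limits (degrees/s): [159.86, 159.86, 180, 180, 180, 180, 180].

INTERFACE

Orientations are given as a 3x3 rotation matrix whose columns are the frame's x, y, z axes.
In Python, from cell import manip gives the robot as it stands.
- The arm moves only by the shell command python3 -m jog 'ROWS' [FORCE]. ROWS is JSON, a list that holds one entry, the list of rows, each a list of 7 numbers: the shift along the world's x, y, z as a fraction of full scale, then the turn, a rotation vector about the world's x, y, z as a fraction of full scale, then the opening, from 0 (shut) to 1 (fully open). In form: [[[dx, dy, dz, wx, wy, wz, claw], ...]]. A call has 1 to 20 rows; each row shifts and turns the commanded pose from where the row before left it; what a row does not reach is not made up. Full scale, the value 1, is 20 mm for a shift and 8 degrees for a turn. A row lasts 1/10 s, in which the tool goes at most 50 mm and 8.59 degrees, less where a joint would pass 70% of its speed; a pose out of reach is approached as far as the arm can. A call with a number of a shift or a turn outside -1 to 1 is refused whole. A call with a gripper value outside its range is refused whole. The fingers move at their own pace and stop on an object; FORCE is the grip in N (left out, the last holds). Time passes only in rows, so rows that do not move let the fingers close. It gives the time, the measured TCP pose, the force, the opening and the grip force at its end, in the units of the state.
- manip.get_state(): the state, without advancing time (a new reading comes with each control period).
- manip.camera(name): name is "side" or "top" or "wrist"; returns a dict with "frame" (480x640x3 uint8, blue, green, red), "depth" (480x640 float32, m along the optical axis (not along the pixel's ray), 0 where there is no reading), "vertical_fov" (degrees; the focal length in pixels is half the picture's height over the tangent of half this angle, whatever the lens; pixels are square), "cx", "cy" (the principal point, pixels), "k1" (the pictures are not rectified: a ray, as slopes to the right and down, at radius r is drawn at 1 + k1 r^2 times it, then the intrinsics apply), "R" (3x3) and "t" (3): a world point X has camera coordinates R X + t. Camera axes: x right, y down, z forward; pixel columns grow to the right and rows downward; lengths in m; the calibration is good to about 2 mm. A picture is of the moment at which its call begins.
- manip.close_job(): hands the job in; it is judged then, once.
The state is a dict: "clock": time; "joints": joint angles; "dq": joint speeds; "tau": joint torques, N m; "tool_pos": TCP position; "ee_rot": TCP orientation; "ft_force": force on the tool from outside, world axes, zero at the start; "torque": the same for the moment, N m; "gripper_width": opening from 0.0 (shut) to 1.0 (fully open); "finger_force": force on a finger pad.
Only numpy, scipy, OpenCV 4.12 (cv2) and the standard library are available. Lean on these libraries where they do the work, as an engineer would, in place of code of your own. Each camera call takes 0.05 s, during which the arm holds its last target. There are 200 camera calls.

## Working session

There is one attempt and no reset: what is moved stays moved. The work goes in short steps, Python scripts to look and compute and a shell command to move; the robot and the scene stay as the last step left them, time stands still between calls to the robot, and variables do not carry over. Pictures are saved under pics/ and viewed, at most 10 in all, crops included, and the job is handed in when it is done.

```bash
ls; mkdir -p pics
cat > h.py <<'E'
import numpy as np, cv2
from cell import manip
def cam(n):
    c=manip.camera(n); h=c["frame"].shape[0]
    c["f"]=h/2/np.tan(np.radians(c["vertical_fov"])/2)
    c["K"]=np.array([[c["f"],0,c["cx"]],[0,c["f"],c["cy"]],[0,0,1]]); c["R"]=np.array(c["R"]);c["t"]=np.array(c["t"])
    c["D"]=np.array([c["k1"],0,0,0,0.]); return c
def rays(c,uv):
    uv=np.asarray(uv,float).reshape(-1,1,2)
    p=cv2.undistortPoints(uv,c["K"],c["D"]).reshape(-1,2)
    return np.c_[p,np.ones(len(p))]
def cloud(c):
    h,w=c["depth"].shape; u,v=np.meshgrid(np.arange(w),np.arange(h))
    X=rays(c,np.c_[u.ravel(),v.ravel()])*c["depth"].reshape(-1,1)
    return ((X-c["t"])@c["R"]).reshape(h,w,3)
def proj(c,X):
    return cv2.projectPoints(np.asarray(X,float).reshape(-1,1,3),cv2.Rodrigues(c["R"])[0],c["t"],c["K"],c["D"])[0].reshape(-1,2)
E
python3 - <<'E'
from h import *
np.set_printoptions(precision=4,suppress=True)
s=manip.get_state();print(s, manip.tcp_to_grasp)
ims=[]
for n in ("top","side"):
    c=cam(n);np.savez(f"{n}0.npz",**c);cv2.imwrite(f"pics/{n}0.png",c["frame"]);print(n,c["f"],-c["R"].T@c["t"],c["R"],c["k1"],(c["depth"]>0).mean())
E
```

```text
pics
{'clock': 0.0, 'joints': array([74.9708, 35.2909, -0.7225, 81.6415,  0.4625, 63.2194, -2.3108]), 'dq': array([-0.0087,  0.0014,  0.0193, -0.0113,  0.0792, -0.0407,  0.0749]), 'tau': array([  0.0004, -46.9216,   0.2589, -17.1034,   0.0099,   0.0095,
         0.    ]), 'tool_pos': array([ 0.1517, -0.6313,  0.2301]), 'ee_rot': array([[ 0.9723,  0.2337, -0.0006],
       [ 0.2337, -0.9723,  0.0025],
       [-0.    , -0.0026, -1.    ]]), 'ft_force': array([-0.8352,  0.4601, -1.0093]), 'torque': array([ 0.019 ,  0.0379, -0.0672]), 'finger_force': 0.0, 'gripper_width': 1.0053606397969739} -0.0187
top 500.87762418549846 [0.5427 0.0094 1.1598] [[-0.0193 -0.9994  0.029 ]
 [-0.9994  0.0184 -0.0305]
 [ 0.0299 -0.0296 -0.9991]] -0.022587755153142364 0.9958723958333333
side 528.2038196352927 [-0.0749  0.6483  0.8544] [[-0.6967 -0.7172  0.0157]
 [-0.426   0.396  -0.8135]
 [ 0.5772 -0.5734 -0.5814]] 0.036260773220446844 0.9907584635416666
```

View pics/top0.png

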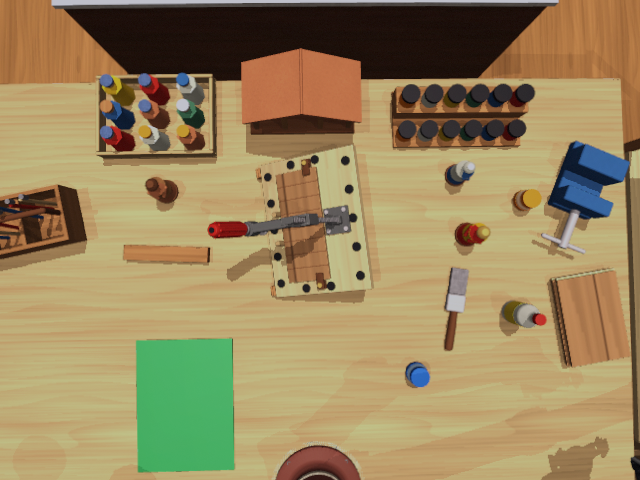

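View pics/side0.png

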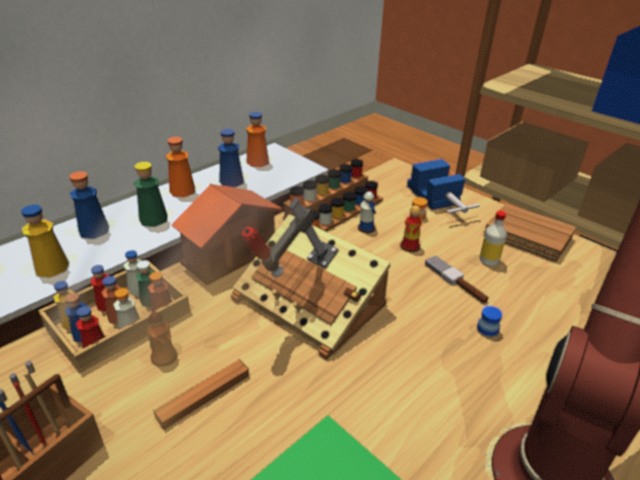

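Top view: beam at about (167,254), red handle (228,229), clamp arm running to the bar near (310,218), foot plate (337,220), shepherd (160,190), washerwoman (460,173), king (472,234). Side view agrees. Next: plane, beam, handle and bar from depth and masks.

Run:
```python
from h import *
np.set_printoptions(precision=4,suppress=True)
for n in ("top","side"):
    c=dict(np.load(n+"0.npz")); P=cloud(c); hsv=cv2.cvtColor(c["frame"],cv2.COLOR_BGR2HSV)
    z=P[...,2]
    print(n,"bench z",np.median(z[350:400,300:380]) if n=="top" else np.median(z[420:460,250:400]))
    # beam: height 15..30mm brownish near expected
    m=(z>.012)&(z<.035)&(P[...,0]>.4)&(P[...,0]<.7)&(P[...,1]>.2)&(P[...,1]<.5)
    nl,lab,st,ce=cv2.connectedComponentsWithStats(m.astype(np.uint8))
    i=1+np.argmax(st[1:,4]); Q=P[lab==i]; Q=Q[Q[:,2]>.018]
    r=cv2.minAreaRect((Q[:,:2]*1000).astype(np.float32)); print("beam",r,np.median(Q[:,2]),len(Q))
    # board: local gradients -> plane fit
    m=(P[...,0]>.35)&(P[...,0]<.75)&(P[...,1]>-.15)&(P[...,1]<.25)&(z>.01)&(z<.16)
    Q=P[m]; rng=np.random.default_rng(0); best=0
    for _ in range(500):
        a,b,d=Q[rng.choice(len(Q),3,False)]; nn=np.cross(b-a,d-a); L=np.linalg.norm(nn)
        if L<1e-6: continue
        nn/=L; nn*=np.sign(nn[2])
        if abs(nn[2]-.883)>.04: continue
        k=(abs((Q-a)@nn)<.002).sum()
        if k>best: best=k;bn=nn;ba=a
    I=Q[abs((Q-ba)@bn)<.002]; ctr=I.mean(0); nn=np.linalg.svd(I-ctr,full_matrices=False)[2][2]; nn*=np.sign(nn[2])
    print("plane",nn,ctr,best,np.degrees(np.arccos(nn[2])),"yaw",np.degrees(np.arctan2(nn[0],nn[1])))
    Z=nn;Y=np.cross(Z,[0,-0,1.]);Y/=np.linalg.norm(Y); Y*=np.sign(Y[0]);X=np.cross(Y,Z); print("X",X,"Y",Y)
    L=(P-ctr)@np.array([X,Y,Z]).T
    hh=np.histogram(L[m][:,2],np.arange(-.02,.03,.002)); print(hh[0])
    # plywood extents
    pl=m&(abs(L[...,2])<.004); print("ext",np.percentile(L[pl],[.5,99.5],axis=0))
    # upper things
    up=m|((P[...,0]>.35)&(P[...,0]<.75)&(P[...,1]>-.15)&(P[...,1]<.35)&(z>=.05))
    for lo,hi in((.012,.03),(.03,.06),(.06,.1),(.1,.14),(.14,.18),(.18,.22),(.22,.26),(.26,.3),(.3,.35)):
        k=up&(L[...,2]>lo)&(L[...,2]<hi)&(abs(L[...,1])<.1)&(abs(L[...,0])<.2)
        if k.sum(): print(lo,hi,k.sum(),np.percentile(L[k],[2,50,98],axis=0).round(3).tolist())
    red=(((hsv[...,0]<6)|(hsv[...,0]>174))&(hsv[...,1]>180)&(hsv[...,2]>60))&(P[...,0]>.4)&(P[...,0]<.75)&(P[...,1]>0)&(P[...,1]<.35)&(z>.1)
    print("red",red.sum(),np.percentile(L[red],[2,50,98],axis=0) if red.sum() else 0, P[red].mean(0))
```

```text
top bench z -0.0014777663701928284
beam ((544.0966186523438, 333.03399658203125), (190.5327911376953, 34.038970947265625), 87.13550567626953) 0.022255122092691444 1227
plane [-0.0478  0.4654  0.8838] [ 0.5998 -0.0193  0.0937] 5419 27.89363680919762 yaw -5.869094395481527
X [ 0.0904 -0.8792  0.4678] Y [ 0.9948  0.1023 -0.    ]
[   2   18   40   38   48   66   75  167  996 2759 2696 1016  882 1727
 1463  442  122  107   68   34   14    9   20   24]
ext [[-0.1383 -0.1452 -0.0038]
 [ 0.0927  0.1511  0.0039]]
0.012 0.03 187 [[-0.103, -0.07, 0.012], [-0.046, 0.004, 0.017], [0.056, 0.094, 0.028]]
0.03 0.06 31 [[-0.099, -0.012, 0.03], [0.047, 0.003, 0.044], [0.049, 0.036, 0.057]]
0.06 0.1 47 [[0.028, -0.0, 0.061], [0.047, 0.003, 0.078], [0.049, 0.007, 0.098]]
0.1 0.14 66 [[-0.081, -0.01, 0.102], [0.047, -0.004, 0.127], [0.058, 0.013, 0.139]]
0.14 0.18 706 [[-0.077, -0.01, 0.144], [-0.016, 0.001, 0.165], [0.057, 0.014, 0.177]]
0.18 0.22 301 [[-0.078, -0.011, 0.182], [-0.064, 0.003, 0.208], [0.049, 0.016, 0.219]]
0.22 0.26 234 [[-0.079, -0.012, 0.221], [-0.067, 0.001, 0.241], [-0.063, 0.016, 0
[... 794 characters left out ...]
]]
0.03 0.06 77 [[-0.07, 0.018, 0.03], [0.066, 0.033, 0.044], [0.078, 0.041, 0.057]]
0.06 0.1 106 [[0.057, 0.031, 0.061], [0.066, 0.033, 0.08], [0.079, 0.04, 0.099]]
0.1 0.14 209 [[-0.059, 0.024, 0.101], [0.05, 0.03, 0.118], [0.083, 0.042, 0.14]]
0.14 0.18 933 [[-0.06, 0.023, 0.143], [0.013, 0.029, 0.163], [0.085, 0.044, 0.177]]
0.18 0.22 322 [[-0.061, 0.022, 0.182], [-0.037, 0.032, 0.203], [0.079, 0.041, 0.219]]
0.22 0.26 209 [[-0.061, 0.022, 0.221], [-0.051, 0.026, 0.241], [-0.033, 0.038, 0.26]]
0.26 0.3 157 [[-0.059, 0.024, 0.261], [-0.048, 0.032, 0.268], [-0.033, 0.046, 0.273]]
red 27 [[-0.0533  0.0231  0.237 ]
 [-0.0438  0.0283  0.2682]
 [-0.037   0.0345  0.2709]] [0.5761 0.1705 0.2921]
```

Run:
```python
import cv2
a=cv2.imread("pics/top0.png")[140:310,190:390]; b=cv2.imread("pics/side0.png")[180:370,215:405]
a=cv2.resize(a,(400,340),interpolation=3); b=cv2.resize(b,(400,400),interpolation=3)[:340]
cv2.imwrite("pics/crop0.png",cv2.hconcat([a,b]))
```

```text
(no output)
```

View pics/crop0.png

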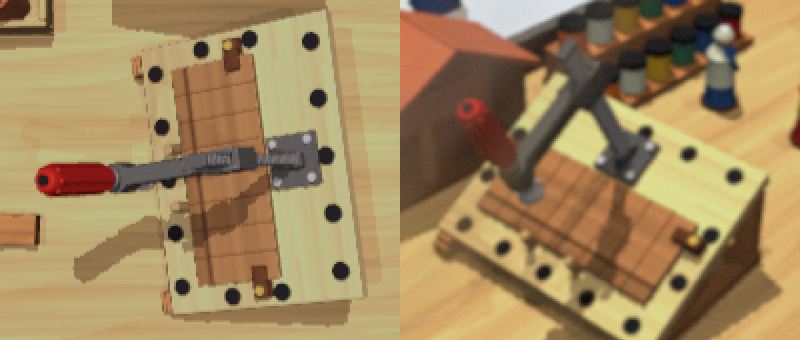

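The crop shows the arm raised about halfway up the bar, both dowels just below the pad, and a free board. The measurements match the given sizes: plywood -60..170, tilt 28°, beam 190 x 34. Setting off.

```bash
python3 -m jog '[[[0.3,0.3,1,0,0,0.5,0.7],[0.5,0.7,1,0,0,0.5,0.7],[0.7,1,1,0,0,0.5,0.7],[0.75,1,1,0,0,0.5,0.7],[0.75,1,1,0,0,0.5,0.7],[0.75,1,0,0,0,0.5,0.7],[0.75,1,0,0,0,0.5,0.7],[0.75,1,0,0,0,0.5,0.7],[0.75,1,0,0,0,0.5,0.7],[0.75,1,0,0,0,0.5,0.7],[0.75,1,0,0,0,0.5,0.7],[0.75,1,0,0,0,0.5,0.7],[0.75,1,0,0,0,0.5,0.7],[0.75,1,0,0,0,0.5,0.7],[0.75,1,0,0,0,0.5,0.7],[0.75,1,0,0,0,0.5,0.7],[0.75,1,0,0,0,0.5,0.7],[0.6,1,0,0,0,0.5,0.7],[0.4,1,0,0,0,0.5,0.7],[0.2,1,0,0,0,0,0.7]]]'
cat > tgt.py <<'E'
from h import *
from scipy.spatial.transform import Rotation as Ro
np.set_printoptions(precision=3,suppress=True)
TH=np.radians(6.1); ST=np.radians(28)
Ys=np.array([np.cos(TH),np.sin(TH),0]); h=np.array([np.sin(TH),-np.cos(TH),0])
Xs=np.cos(ST)*h+np.sin(ST)*np.array([0,0,1]); Zs=np.cross(Xs,Ys)
SR=np.c_[Xs,Ys,Zs]; SP=np.array([.5953,.0533,.0643])
def seat(x,y,z): return SP+SR@np.array([x,y,z])/1000
def toseat(p): return SR.T@(np.array(p)-SP)*1000
def delta(p,R=None):
    s=manip.get_state(); d=(np.array(p)-s["tool_pos"])/.02
    R0=np.array(s["ee_rot"]); w=np.zeros(3) if R is None else np.degrees(Ro.from_matrix(np.array(R)@R0.T).as_rotvec())/8
    print("t",round(s["clock"],2),"pos",s["tool_pos"],"units",d,"rot",w,"j",s["joints"],"F",s["ft_force"],"g",s["gripper_width"],s["finger_force"])
def frame(z,y):
    z=np.array(z,float);z/=np.linalg.norm(z);y=np.array(y)-z*(z@y);y/=np.linalg.norm(y);return np.c_[np.cross(y,z),y,z]
E
cat > pick.py <<'E'
from tgt import *
a=np.radians(87); L=np.array([np.cos(a),np.sin(a),0]); W=np.array([np.sin(a),-np.cos(a),0])
t=np.radians(12); z=np.sin(t)*L-np.cos(t)*np.array([0,0,1]); RP=frame(z,W); BC=np.array([.5446,.334,0])
if __name__=="__main__":
    import sys
    G=BC-L*.075; G[2]=float(sys.argv[1])/1000; delta(G,RP)
E
python3 pick.py 150
```

```text
clock: 2.1
tool_pos: [0.4167, -0.2502, 0.3312]
ee_rot: [[0.004, 1.0, -0.0], [1.0, -0.004, 0.0], [0.0, -0.0, -1.0]]
ft_force: [0.3, -0.6, 0.2]
gripper_width: 0.697
finger_force: 0.0
t 2.1 pos [ 0.417 -0.25   0.331] units [ 6.2   25.465 -9.058] rot [ 1.497 -0.042 -0.346] j [ 48.003  16.766 -26.239  97.859   7.929  67.227  19.43 ] F [ 0.313 -0.577  0.165] g 0.6974871333505366 0.0
```

```bash
python3 -m jog '[[[0,1,0,0,0,0,0.7],[0,1,0,0,0,0,0.7],[0,1,0,0,0,0,0.7],[0.1,1,0,0,0,0,0.7],[0.1,1,0,0,0,0,0.7],[0.1,1,0,0,0,0,0.7],[0.1,1,0,0,0,0,0.7],[0.1,1,0,0,0,0,0.7],[0.1,1,0,0,0,0,0.7],[0.1,1,0,0,0,0,0.7],[0.1,1,0,0,0,0,0.7],[0.1,1,0,0,0,0,0.7],[0.1,1,0,0,0,0,0.7],[0.1,1,0,0,0,0,0.7],[0.1,1,0,0,0,0,0.7],[0.2,1,0,0,0,-0.1,0.7],[0.2,1,0,0,0,-0.1,0.7],[0.3,1,0,0.1,0,-0.15,0.7],[0.5,1,0,0.2,0,0,0.7],[0.5,1,0,0.2,0,0,0.7]]]'
python3 -m jog '[[[0.6,1,-1,0.2,0,0,0.7],[0.8,1,-1,0.2,0,0,0.7],[0.8,1,-1,0.2,0,0,0.7],[0.6,1,-1,0.2,0,0,0.7],[0.4,1,-1,0.2,0,0,0.7],[0.3,0.4,-1,0.2,0,0,0.7],[0,0,-1,0,0,0,0.7],[0,0,-1,0,0,0,0.7]]]'
python3 pick.py 100
python3 - <<'E'
from h import *
c=cam("wrist");cv2.imwrite("pics/w1.png",c["frame"]);P=cloud(c);z=P[...,2]
m=(z>.012)&(z<.035)&(P[...,0]>.4)&(P[...,0]<.65)&(P[...,1]>.2)&(P[...,1]<.5)
nl,lab,st,ce=cv2.connectedComponentsWithStats(m.astype(np.uint8))
i=1+np.argmax(st[1:,4]); Q=P[lab==i]; Q=Q[Q[:,2]>.018]
print(cv2.minAreaRect((Q[:,:2]*1000).astype(np.float32)),np.median(Q[:,2]),len(Q))
E
```

```text
clock: 4.1
tool_pos: [0.4743, 0.1494, 0.3314]
ee_rot: [[0.056, 0.998, 0.0], [0.996, -0.056, 0.071], [0.071, -0.004, -0.997]]
ft_force: [-0.4, 0.5, -0.8]
gripper_width: 0.698
finger_force: 0.0
clock: 4.9
tool_pos: [0.5447, 0.2562, 0.1698]
ee_rot: [[0.058, 0.998, -0.0], [0.97, -0.056, 0.236], [0.235, -0.014, -0.972]]
ft_force: [0.7, 0.2, 0.4]
gripper_width: 0.698
finger_force: 0.0
t 4.9 pos [0.545 0.256 0.17 ] units [-0.199  0.144 -3.489] rot [-0.208 -0.089  0.029] j [  1.098  37.022 -35.649  98.591  12.228  44.006 -39.219] F [0.69  0.195 0.354] g 0.697766964495172 0.0
((547.2027587890625, 333.2268371582031), (190.5525360107422, 33.9880256652832), 87.17965698242188) 0.0236964900671462 9634
```

```bash
python3 -m jog '[[[-0.08,0.1,-1,-0.2,-0.09,0.03,0.7],[0,0,-1,0,0,0,0.7],[0,0,-1,0,0,0,0.7],[0,0,-1,0,0,0,0.7],[0,0,-1,0,0,0,0.7],[0,0,-1,0,0,0,0.7],[0,0,-1,0,0,0,0.7],[0,0,-0.7,0,0,0,0.7],[0,0,-0.5,0,0,0,0.7],[0,0,-0.1,0,0,0,0.7],[0,0,0,0,0,0,0],[0,0,0,0,0,0,0],[0,0,0,0,0,0,0],[0,0,0,0,0,0,0],[0,0,0,0,0,0,0]]]' 80; python3 pick.py 4
```

```text
clock: 6.45
tool_pos: [0.543, 0.2582, 0.0063]
ee_rot: [[0.051, 0.999, 0.013], [0.977, -0.052, 0.208], [0.209, 0.002, -0.978]]
ft_force: [0.1, -2.2, 6.3]
gripper_width: 0.383
finger_force: 81.6
t 6.45 pos [0.543 0.258 0.006] units [-0.114  0.047 -0.116] rot [-0.006  0.017 -0.001] j [ -6.055  49.024 -25.966 105.182  20.78   24.688 -44.418] F [ 0.05  -2.247  6.29 ] g 0.3831285450388952 81.59467220306396
```

```bash
python3 - <<'E'
from h import *
s=manip.get_state(); a=np.radians(87.2)
L=np.array([np.cos(a),np.sin(a),0]);Rb=np.c_[np.cross(L,[0,0,1]),L,[0,0,1]]
Rt=np.array(s["ee_rot"]);pt=np.array(s["tool_pos"])
# beam in tool
np.savez("grip.npz",R=Rt.T@Rb,p=Rt.T@(np.array([.547,.3332,0])-pt));
E
cat > place.py <<'E'
from tgt import *
import sys
g=np.load("grip.npz")
x,y,z=map(float,sys.argv[1:4]); RT=SR@g["R"].T; p=seat(x,y,z)-RT@g["p"]
print("target",p); delta(p,RT)
s=manip.get_state();R0=np.array(s["ee_rot"]); b=R0@g["p"]+s["tool_pos"]; print("beam in seat",toseat(b))
E
python3 place.py -150 0 70; python3 place.py 3 0 50
```

```text
target [0.503 0.213 0.061]
t 6.45 pos [0.543 0.258 0.006] units [-2.015 -2.26   2.739] rot [-2.612 -2.767 -9.921] j [ -6.055  49.024 -25.966 105.182  20.78   24.688 -44.418] F [ 0.05  -2.247  6.29 ] g 0.3831285450388952 81.59467220306396
beam in seat [-280.457  -18.283   76.297]
target [0.518 0.069 0.115]
t 6.45 pos [0.543 0.258 0.006] units [-1.247 -9.443  5.447] rot [-2.612 -2.767 -9.921] j [ -6.055  49.024 -25.966 105.182  20.78   24.688 -44.418] F [ 0.05  -2.247  6.29 ] g 0.3831285450388952 81.59467220306396
beam in seat [-280.457  -18.283   76.297]
```

```bash
python3 -m jog '[[[0,0,0.5,0,0,0,0],[0,0,1,0,0,0,0],[0,0,1,0,0,0,0],[0,0,1,0,0,0,0],[0,0,1,0,0,0,0],[0,0,1,0,0,0,0],[-0.2,0,1,-0.2,-0.213,-0.763,0],[-0.2,0,1,-0.2,-0.213,-0.763,0],[-0.2,0,1,-0.2,-0.213,-0.763,0],[-0.2,0,1,-0.2,-0.213,-0.763,0],[-0.2,0,1,-0.2,-0.213,-0.763,0],[-0.2,0,0,-0.2,-0.213,-0.763,0],[-0.2,0,0,-0.2,-0.213,-0.763,0],[-0.2,0,0,-0.2,-0.213,-0.763,0],[-0.2,0,0,-0.2,-0.213,-0.763,0],[-0.2,0,0,-0.2,-0.213,-0.763,0],[0,0,0,-0.2,-0.213,-0.763,0],[0,-0.3,0,-0.2,-0.213,-0.763,0],[0,-0.5,0,-0.2,-0.213,-0.763,0]]]' 80;python3 place.py -150 0 70
```

```text
clock: 8.35
tool_pos: [0.501, 0.2435, 0.215]
ee_rot: [[0.962, 0.09, 0.257], [0.198, -0.879, -0.435], [0.186, 0.469, -0.863]]
ft_force: [0.2, 0.2, -1.3]
gripper_width: 0.378
finger_force: 80.7
target [0.503 0.213 0.061]
t 8.35 pos [0.501 0.244 0.215] units [ 0.081 -1.529 -7.694] rot [-0.02   0.     0.004] j [ -51.566   31.765   11.878  100.34    28.159   57.747 -139.408] F [ 0.17   0.16  -1.346] g 0.37764683866469345 80.72290778160095
beam in seat [-104.73     1.631  220.235]
```

```bash
python3 -m jog '[[[0,-0.3,-0.7,0,0,0,0],[0,-0.3,-1,0,0,0,0],[0,-0.3,-1,0,0,0,0],[0,-0.3,-1,0,0,0,0],[0,-0.3,-1,0,0,0,0],[0,0,-1,0,0,0,0],[0,0,-1,0,0,0,0],[0,0,-0.7,0,0,0,0],[0,-0.3,0,0,0,0,0],[0,-0.6,0.2,0,0,0,0]]]' ;python3 place.py 4 0 45
python3 - <<'E'
from h import *
cv2.imwrite("pics/side2.png",cam("side")["frame"][150:400,150:480])
E
```

```text
clock: 9.35
tool_pos: [0.5021, 0.1946, 0.0711]
ee_rot: [[0.962, 0.093, 0.258], [0.201, -0.878, -0.434], [0.186, 0.469, -0.863]]
ft_force: [0.2, -0.1, -1.1]
gripper_width: 0.377
finger_force: 80.7
target [0.518 0.066 0.111]
t 9.35 pos [0.502 0.195 0.071] units [ 0.812 -6.428  2.01 ] rot [-0.021 -0.003 -0.021] j [ -50.087   42.64    15.64   111.716   34.621   35.971 -148.885] F [ 0.172 -0.14  -1.13 ] g 0.37705711723496815 80.72137713432312
beam in seat [-129.477   -2.48    70.421]
```

View pics/side2.png

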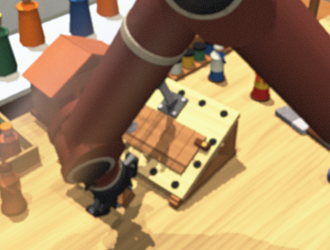

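The side view (crop) shows the arm hiding the clamp, with the beam in the gripper. I'll go half the way and look from the top.

```bash
python3 -m jog '[[[0.1,-0.7,0.1,0,0,0,0],[0.1,-0.7,0.2,0,0,0,0],[0.1,-0.7,0.2,0,0,0,0],[0.1,-0.7,0.2,0,0,0,0]]]' ;python3 place.py 4 0 45
python3 - <<'E'
from h import *
cv2.imwrite("pics/top2.png",cv2.resize(cam("top")["frame"][100:340,100:400],None,fx=2,fy=2))
E
```

```text
clock: 9.8
tool_pos: [0.5106, 0.1361, 0.0862]
ee_rot: [[0.962, 0.09, 0.257], [0.198, -0.878, -0.435], [0.187, 0.469, -0.863]]
ft_force: [0.2, 0.3, -1.1]
gripper_width: 0.376
finger_force: 80.7
target [0.518 0.066 0.111]
t 9.8 pos [0.511 0.136 0.086] units [ 0.388 -3.503  1.257] rot [-0.018  0.007  0.004] j [ -45.975   40.034   17.699  115.525   37.586   32.378 -146.454] F [ 0.24   0.296 -1.077] g 0.37552997803714383 80.72635531425476
beam in seat [-69.969  -0.265  55.956]
```

View pics/top2.png

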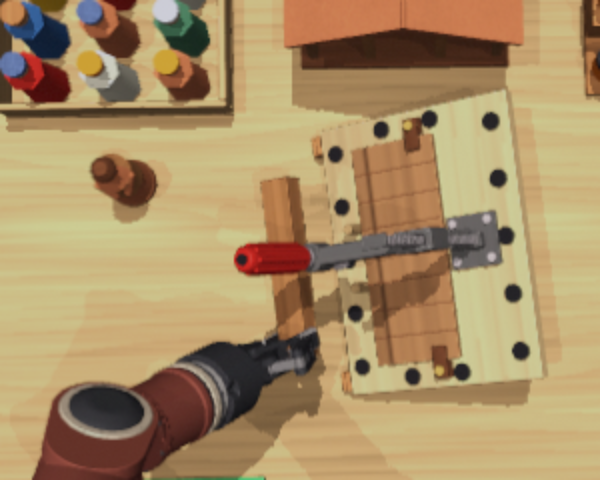

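The top view shows the beam passing under the handle at (270,258), with the arm well clear of the clamp. Continuing.

```bash
python3 -m jog '[[[0.08,-0.7,0.25,0,0,0,0],[0.08,-0.7,0.25,0,0,0,0],[0.08,-0.7,0.25,0,0,0,0],[0.08,-0.7,0.25,0,0,0,0],[0.07,-0.65,0.25,0,0,0,0],[0,0,0,0,0,0,0]]]' ;python3 place.py 4 0 4
python3 - <<'E'
from tgt import *
c=cam("wrist");cv2.imwrite("pics/w3.png",c["frame"])
E
```

```text
clock: 10.45
tool_pos: [0.5181, 0.0657, 0.1114]
ee_rot: [[0.963, 0.086, 0.256], [0.195, -0.878, -0.437], [0.187, 0.471, -0.862]]
ft_force: [0.3, -0.8, -0.9]
gripper_width: 0.373
finger_force: 80.7
target [0.52  0.047 0.075]
t 10.45 pos [0.518 0.066 0.111] units [ 0.115 -0.939 -1.816] rot [-0.007  0.008  0.03 ] j [ -40.132   36.241   19.653  118.766   40.74    29.565 -142.002] F [ 0.324 -0.767 -0.87 ] g 0.37333863212342283 80.72958111763
beam in seat [ 4.66  -0.307 44.893]
```

View pics/w3.png

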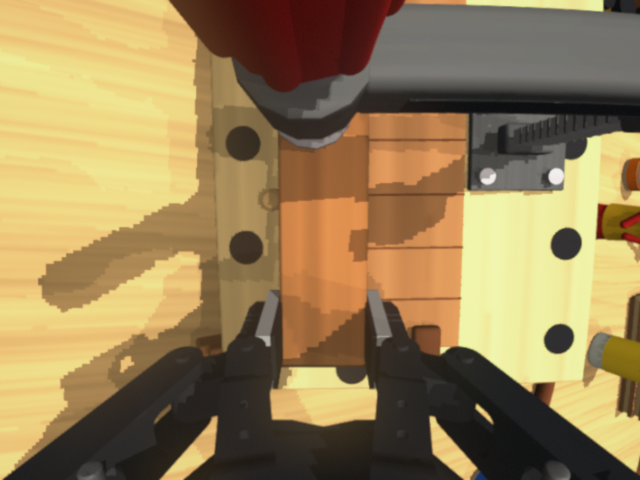

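The wrist view shows the beam below the pad, parallel to the panel, with the near dowel at (268,200) just left of it. Lowering.

```bash
python3 -m jog '[[[0.02,-0.2,-0.4,0,0,0.03,0],[0.03,-0.25,-0.5,0,0,0,0],[0.03,-0.25,-0.5,0,0,0,0],[0.02,-0.2,-0.35,0,0,0,0],[0,-0.02,-0.05,0,0,0,0],[0,-0.05,-0.09,0,0,0,0],[0,0,0,0,0,0,0]]]' ;python3 place.py 0 0 0
```

```text
clock: 11.2
tool_pos: [0.5199, 0.0491, 0.0724]
ee_rot: [[0.961, 0.094, 0.258], [0.203, -0.878, -0.435], [0.186, 0.47, -0.863]]
ft_force: [0.8, -2.5, -0.4]
gripper_width: 0.376
finger_force: 81.4
target [0.52  0.049 0.07 ]
t 11.2 pos [0.52  0.049 0.072] units [ 0.017 -0.026 -0.134] rot [-0.01  -0.002 -0.03 ] j [ -40.247   40.964   23.033  121.002   44.517   21.968 -145.624] F [ 0.79  -2.503 -0.444] g 0.37640133125172287 81.43576741218567
beam in seat [ 0.477 -0.261  2.76 ]
```

```bash
python3 -m jog '[[[0,-0.05,-0.09,0,0,0,0],[0,-0.05,-0.09,0,0,0,0],[0,0,0,0,0,0,0]]]' ;python3 - <<'E'
from tgt import *
s=manip.get_state();print("F seat",SR.T@s["ft_force"])
E
python3 place.py 0 0 0
```

```text
clock: 11.5
tool_pos: [0.5203, 0.0487, 0.0713]
ee_rot: [[0.961, 0.094, 0.261], [0.204, -0.878, -0.434], [0.189, 0.47, -0.862]]
ft_force: [-8.8, 6.4, 22.7]
gripper_width: 0.377
finger_force: 84.7
F seat [ 4.23  -8.078 23.481]
target [0.52  0.049 0.07 ]
t 11.5 pos [0.52  0.049 0.071] units [-0.004 -0.003 -0.081] rot [-0.015  0.02  -0.039] j [ -40.418   41.14    23.388  121.163   44.864   21.448 -145.995] F [-8.807  6.39  22.719] g 0.3772188652321171 84.7258722782135
beam in seat [0.445 0.125 1.842]
```

```bash
python3 -m jog '[[[0,0.03,0.06,0,0,0,0],[-0.01,0.1,-0.05,0,0,0,0],[0,0,0,0,0,0,0],[0,0,0,0,0,0,0.65],[0,0,0,0,0,0,0.65],[0,0,0,0,0,0,0.65],[0,0,0,0,0,0,0.65]]]'
cat > look.py <<'E'
from tgt import *
import sys
c=cam("wrist");cv2.imwrite("pics/%s.png"%sys.argv[1],c["frame"]);P=cloud(c)
L=(P-SP)@SR*1000
m=(L[...,2]>17)&(L[...,2]<30)&(abs(L[...,0])<40)&(abs(L[...,1])<110)
nl,lab,st,ce=cv2.connectedComponentsWithStats(m.astype(np.uint8));i=1+np.argmax(st[1:,4]);Q=L[lab==i]
print("beam x pct",np.percentile(Q,[2,50,98],axis=0))
for lo in range(-90,90,20):
    k=Q[(Q[:,1]>lo)&(Q[:,1]<lo+20)]
    if len(k)>30: print(lo,len(k),np.percentile(k[:,0],[2,98]),np.median(k[:,2]))
p=L[(abs(L[...,2])<5)&(L[...,0]>25)&(L[...,0]<80)&(abs(L[...,1])<100)]; print("panel z",np.median(p,axis=0),len(p))
E
python3 look.py w4; python3 place.py 0 0 0
```

```text
clock: 12.2
tool_pos: [0.5199, 0.051, 0.0687]
ee_rot: [[0.961, 0.096, 0.259], [0.204, -0.878, -0.432], [0.186, 0.469, -0.864]]
ft_force: [-0.3, 0.3, -0.1]
gripper_width: 0.648
finger_force: 0.0
beam x pct [[-20.27  -91.305  20.972]
 [  0.517 -41.735  25.129]
 [ 17.365  -0.047  26.414]]
-90 4216 [-14.649  17.521] 25.126204038769878
-70 4489 [-14.765  17.362] 25.165018128329034
-50 5015 [-22.536  17.514] 25.109073752683745
-30 5364 [-24.017  17.129] 25.092514619338605
-10 2910 [-15.257  17.29 ] 25.173554058994156
panel z [ 55.021 -24.133   1.277] 33899
target [0.52  0.049 0.07 ]
t 12.25 pos [0.52  0.051 0.069] units [ 0.017 -0.106  0.048] rot [-0.022 -0.001 -0.041] j [ -40.463   41.411   23.2    121.065   44.67    21.439 -146.021] F [-0.642 -0.538  0.387] g 0.649403850444835 0.0
beam in seat [-2.743 -0.089  0.377]
```

Beam lies flat and parallel: x about +1 mm, touching the near dowel, fingers free. Now I'll back off and measure the jaw's arm and handle.

```bash
python3 -m jog '[[[-0.15,0.25,0.5,0,0,0,0.65],[-0.26,0.43,0.86,0,0,0,0.65],[-0.26,0.43,0.86,0,0,0,0.65],[-0.26,0.43,0.86,0,0,0,0.65],[0,0,0,0,0,0,0]]]' 40
cat > push.py <<'E'
from tgt import *
import sys
x,y,z,t=map(float,sys.argv[1:5]); flip=int(sys.argv[5]) if len(sys.argv)>5 else 1
t=np.radians(t); zt=np.sin(t)*Ys-np.cos(t)*Zs
RT=frame(zt,flip*-Xs); p=seat(x,y,z); delta(p,RT); s=manip.get_state(); print("tcp seat",toseat(s["tool_pos"]),"F seat",SR.T@s["ft_force"])
E
python3 - <<'E'
from tgt import *
for n,c in (("top0",dict(np.load("top0.npz"))),("side0",dict(np.load("side0.npz"))),("wrist",cam("wrist"))):
    L=(cloud(c)-SP)@SR*1000
    for nm,x0,x1,z0,z1 in(("arm",35,80,130,185),("handle",-30,30,190,300),("bartop",90,135,188,230)):
        m=(L[...,0]>x0)&(L[...,0]<x1)&(abs(L[...,1])<30)&(L[...,2]>z0)&(L[...,2]<z1)
        if m.sum()>10: print(n,nm,m.sum(),np.percentile(L[m],[3,50,97],axis=0).round(1).tolist())
E
python3 push.py 60 -130 190 50 -1
```

```text
clock: 12.75
tool_pos: [0.5021, 0.083, 0.132]
ee_rot: [[0.96, 0.095, 0.263], [0.205, -0.879, -0.43], [0.19, 0.466, -0.864]]
ft_force: [0.2, 0.4, 0.2]
gripper_width: 0.497
finger_force: 0.0
top0 arm 205 [[36.7, -8.8, 149.2], [56.6, -0.6, 157.5], [77.5, 9.0, 160.6]]
top0 handle 532 [[-4.1, -13.7, 193.0], [10.3, -1.0, 239.0], [15.2, 13.4, 264.3]]
top0 bartop 101 [[104.3, -5.2, 192.7], [118.2, 0.2, 203.1], [127.4, 6.0, 205.4]]
side0 arm 270 [[36.9, -7.6, 139.4], [57.6, -3.8, 157.7], [78.3, 9.9, 161.6]]
side0 handle 486 [[-14.1, -12.5, 192.4], [-3.8, -7.5, 237.6], [13.0, 7.7, 265.8]]
side0 bartop 102 [[103.8, -3.2, 189.0], [114.0, -0.1, 203.4], [125.2, 8.1, 206.6]]
wrist arm 10205 [[36.3, -5.8, 131.1], [56.6, 1.7, 133.6], [78.6, 10.4, 134.9]]
t 12.8 pos [0.502 0.082 0.131] units [-1.976 -0.319  6.454] rot [ 0.432 -4.14   2.2  ] j [ -42.228   33.357   18.683  119.425   39.658   32.47  -141.961] F [ 0.227 -0.241  0.051] g 0.4104242756983706 0.0
tcp seat [ -2.496 -90.025  77.033] F seat [ 0.256  0.2   -0.079]
```

```bash
python3 -m jog '[[[-0.1,0,0.35,-0.26,0.43,0.864,0],[-0.1,0,0.35,-0.26,0.43,0.864,0],[-0.1,0,0.35,-0.26,0.43,0.864,0],[-0.1,0,0.35,-0.26,0.43,0.864,0],[-0.1,0,0.35,-0.26,0.43,0.864,0],[-0.1,0,0.35,-0.26,0.43,0.864,0],[-0.1,0,0.35,-0.26,0.43,0.864,0],[-0.1,0,0.35,-0.26,0.43,0.864,0],[-0.1,0,0.35,-0.26,0.43,0.864,0],[-0.1,0,0.35,-0.26,0.43,0.864,0],[-0.1,0,0.35,-0.26,0.43,0.864,0],[-0.1,0,0.35,-0.26,0.43,0.864,0],[-0.1,0,0.35,-0.26,0.43,0.864,0],[-0.1,0,0.35,-0.26,0.43,0.864,0],[-0.1,0,0.35,-0.26,0.43,0.864,0],[-0.1,0,0.35,-0.26,0.43,0.864,0],[-0.1,0,0.35,-0.26,0.43,0.864,0],[-0.1,0,0.35,-0.26,0.43,0.864,0],[-0.1,0,0.2,-0.26,0.43,0.864,0],[-0.1,0,0,-0.26,0.43,0.864,0]]]' 40
python3 push.py 60 -120 190 50
```

```text
clock: 14.8
tool_pos: [0.4613, 0.0802, 0.2599]
ee_rot: [[-0.936, 0.235, 0.261], [0.106, 0.898, -0.428], [-0.335, -0.373, -0.865]]
ft_force: [-0.5, 0.1, -0.3]
gripper_width: 0.001
finger_force: 0.0
t 14.8 pos [0.461 0.08  0.26 ] units [ 0.54  -0.181  0.017] rot [-0.999 -3.246  4.069] j [-16.183  18.479 -20.48  115.538  43.943  58.654  16.147] F [-0.475  0.057 -0.296] g 0.0012868818568092 0.0
tcp seat [  55.644 -130.344  191.933] F seat [-0.233 -0.466 -0.211]
```

```bash
python3 -m jog '[[[0.09,-0.03,0,-0.167,-0.54,0.68,0],[0.09,-0.03,0,-0.167,-0.54,0.68,0],[0.09,-0.03,0,-0.167,-0.54,0.68,0],[0.09,-0.03,0,-0.167,-0.54,0.68,0],[0.09,-0.03,0,-0.167,-0.54,0.68,0],[0.09,-0.03,0,-0.167,-0.54,0.68,0],[0,0,0,0,0,0,0]]]'
python3 push.py 60 7 178 50
```

```text
clock: 15.5
tool_pos: [0.4701, 0.0803, 0.2466]
ee_rot: [[-0.726, -0.056, 0.685], [-0.365, 0.876, -0.315], [-0.582, -0.479, -0.657]]
ft_force: [1.3, 0.4, 0.5]
gripper_width: -0.001
finger_force: 0.0
t 15.5 pos [0.47  0.08  0.247] units [6.447 0.208 0.15 ] rot [ 0.156 -0.919  0.803] j [ -4.642  20.637 -43.656 137.445  90.284  58.411 -14.279] F [1.273 0.415 0.508] g -0.0014167958862382204 0.0
tcp seat [  50.15  -121.65   179.841] F seat [-0.006  1.31   0.579]
```

```bash
python3 -m jog '[[[0.5,0,0.1,0,0,0,0],[0.9,0,0.05,0,0,0,0],[0.9,0,0,0.03,-0.2,0.18,0],[0.9,0.05,0,0.03,-0.2,0.18,0],[0.9,0.05,0,0.03,-0.2,0.18,0],[0.5,0.05,0,0.03,-0.2,0.18,0],[0,0,0,0,0,0,0]]]'
python3 push.py 60 7 172 50
```

```text
clock: 16.2
tool_pos: [0.5643, 0.0807, 0.2527]
ee_rot: [[-0.615, -0.081, 0.785], [-0.42, 0.876, -0.238], [-0.668, -0.476, -0.572]]
ft_force: [-0.0, -0.6, -0.3]
gripper_width: 0.003
finger_force: 0.0
t 16.2 pos [0.564 0.081 0.253] units [ 1.749  0.046 -0.419] rot [ 0.06  -0.061  0.136] j [  0.285  26.014 -39.814 132.973 109.099  57.058 -17.27 ] F [-0.    -0.646 -0.327] g 0.0026948346193532134 0.0
tcp seat [ 61.466 -27.879 180.713] F seat [ 0.414 -0.069 -0.59 ]
```

```bash
python3 -m jog '[[[0.6,0.02,-0.1,0,0,0.03,0],[0.6,0.02,-0.15,0,0,0.03,0],[0.5,0,-0.15,0,0,0,0],[0.01,-0.1,-0.2,0,0,0,0],[0.01,-0.1,-0.2,0,0,0,0],[0.01,-0.1,-0.2,0,0,0,0],[0,0,0,0,0,0,0]]]'
python3 push.py 60 7 110 50
```

```text
clock: 16.9
tool_pos: [0.597, 0.0773, 0.2317]
ee_rot: [[-0.611, -0.094, 0.786], [-0.427, 0.875, -0.227], [-0.667, -0.474, -0.575]]
ft_force: [0.3, 0.8, -0.0]
gripper_width: 0.005
finger_force: 0.0
t 16.9 pos [0.597 0.077 0.232] units [ 0.271 -1.228 -2.107] rot [ 0.049 -0.077  0.043] j [  1.925  30.396 -38.927 130.477 113.788  57.172 -17.374] F [ 0.281  0.762 -0.049] g 0.0045123236837993465 0.0
tcp seat [ 57.715   4.219 158.945] F seat [-0.665  0.36   0.298]
```

```bash
python3 look.py w5 | head -1
python3 - <<'E'
from h import *
cv2.imwrite("pics/top5.png",cv2.resize(cam("top")["frame"][150:310,200:400],None,fx=2,fy=2))
w=cv2.resize(cv2.imread("pics/w5.png"),(426,320));cv2.imwrite("pics/c5.png",cv2.hconcat([w,cv2.resize(cv2.imread("pics/top5.png"),(370,320))]))
E
```

```text
beam x pct [[-22.38  -43.337  18.955]
```

View pics/c5.png

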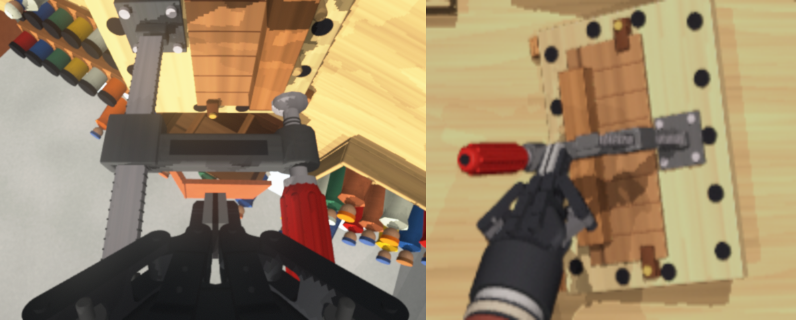

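Fingertips are on the jaw's arm between bar and handle (wrist (215,195); top (550,150)). The body is on the robot's side of the clamp. Pushing down.

```bash
python3 -m jog '[[[0.03,-0.14,-0.26,0,0,0,0],[0.03,-0.14,-0.26,0,0,0,0],[0.03,-0.14,-0.26,0,0,0,0],[0.03,-0.14,-0.26,0,0,0,0],[0.02,-0.14,-0.26,0,0,0,0]]]'
python3 push.py 60 4 90 50
```

```text
clock: 17.5
tool_pos: [0.6004, 0.0637, 0.2063]
ee_rot: [[-0.609, -0.093, 0.787], [-0.427, 0.876, -0.227], [-0.668, -0.474, -0.573]]
ft_force: [-0.5, 0.4, 0.7]
gripper_width: 0.003
finger_force: 0.5
t 17.5 pos [0.6   0.064 0.206] units [ 0.    -1.034 -1.72 ] rot [ 0.043 -0.063  0.041] j [  3.035  33.807 -38.324 132.152 118.925  59.471 -21.385] F [-0.527  0.424  0.739] g 0.0025398709731994347 0.48284055199474096
tcp seat [ 57.986   6.195 130.023] F seat [-0.074 -0.479  0.877]
```

```bash
cat > jaw.py <<'E'
from tgt import *
for n in ("top","side"):
    c=cam(n); hsv=cv2.cvtColor(c["frame"],cv2.COLOR_BGR2HSV); L=(cloud(c)-SP)@SR*1000
    red=((hsv[...,0]<6)|(hsv[...,0]>174))&(hsv[...,1]>170)&(hsv[...,2]>50)&(abs(L[...,0])<30)&(abs(L[...,1])<30)&(L[...,2]>60)
    if red.sum(): print(n,"red",red.sum(),np.percentile(L[red],[2,50,98],axis=0).round(1).tolist())
    m=(L[...,0]>20)&(L[...,0]<80)&(abs(L[...,1])<11)&(L[...,2]>60)&(L[...,2]<180)&(hsv[...,1]<90)
    if m.sum(): print(n,"arm",m.sum(),np.percentile(L[m],[2,50,90,98],axis=0).round(1).tolist())
E
python3 jaw.py
```

```text
top red 464 [[-5.0, -12.3, 144.9], [11.1, -0.6, 197.5], [15.7, 13.2, 227.6]]
top arm 200 [[20.8, -10.4, 119.1], [59.4, -2.5, 139.1], [71.2, 6.3, 150.9], [77.2, 8.5, 154.7]]
side red 125 [[-11.9, -11.0, 212.6], [-1.0, -3.3, 222.9], [13.5, 10.3, 226.9]]
side arm 48 [[20.6, -10.3, 120.0], [50.9, 1.3, 144.2], [61.1, 7.7, 155.2], [63.9, 9.3, 156.1]]
```

```bash
python3 -m jog '[[[0.01,-0.14,-0.26,0,0,0,0],[0.01,-0.14,-0.26,0,0,0,0],[0.01,-0.14,-0.26,0,0,0,0],[0.01,-0.14,-0.26,0,0,0,0],[0.01,-0.14,-0.26,0,0,0,0],[0.01,-0.14,-0.26,0,0,0,0],[0,0,0,0,0,0,0]]]'
python3 push.py 60 4 84 50
```

```text
clock: 18.3
tool_pos: [0.601, 0.0459, 0.1742]
ee_rot: [[-0.612, -0.093, 0.786], [-0.426, 0.875, -0.229], [-0.666, -0.475, -0.575]]
ft_force: [0.3, 0.0, -1.0]
gripper_width: -0.001
finger_force: 0.0
t 18.3 pos [0.601 0.046 0.174] units [-0.013 -0.28  -0.378] rot [ 0.05  -0.082  0.054] j [  4.393  38.135 -37.471 134.185 124.531  62.744 -25.584] F [ 0.34   0.018 -1.032] g -0.0008631350364228325 0.0
tcp seat [58.652  4.861 93.269] F seat [-0.468  0.34  -0.92 ]
```

```bash
python3 -m jog '[[[0,-0.05,-0.09,0,0,0,0],[0,-0.05,-0.09,0,0,0,0],[0,-0.05,-0.09,0,0,0,0],[0,0,0,0,0,0,0]]]' | grep ft_
python3 push.py 60 4 84 50 | tail -1
python3 -m jog '[[[0,-0.05,-0.09,0,0,0,0],[0,0,0,0,0,0,0]]]' | grep ft_
python3 push.py 60 4 84 50
```

```text
ft_force: [-0.1, 0.1, -0.4]
tcp seat [58.528  5.11  88.544] F seat [-0.239 -0.128 -0.295]
ft_force: [0.3, -0.0, 0.9]
t 18.9 pos [0.602 0.043 0.169] units [-0.05  -0.151 -0.1  ] rot [ 0.043 -0.057  0.039] j [  4.684  39.052 -37.359 134.567 125.864  63.6   -26.469] F [ 0.328 -0.039  0.92 ] g -0.001415256904681468 0.6333785218885168
tcp seat [58.379  5.316 87.124] F seat [0.497 0.322 0.778]
```

```bash
for i in 1; do python3 -m jog '[[[0,-0.05,-0.09,0,0,0,0],[0,-0.05,-0.09,0,0,0,0],[0,0,0,0,0,0,0]]]' | grep ft_; done
python3 push.py 60 4 80 50|tail -1; python3 jaw.py
```

```text
ft_force: [-6.3, 1.1, 10.9]
tcp seat [58.898  5.518 85.297] F seat [ 3.566 -6.139 10.413]
top red 413 [[-1.9, -12.2, 101.3], [13.4, -0.1, 153.9], [18.3, 14.6, 184.8]]
top arm 159 [[21.2, -10.6, 74.1], [61.7, -4.2, 90.4], [72.8, 1.4, 106.0], [78.0, 5.6, 108.6]]
side red 158 [[-10.8, -13.2, 102.9], [0.3, -7.9, 132.5], [13.0, 9.2, 187.1]]
side arm 58 [[21.1, -10.3, 77.1], [50.5, 1.3, 99.2], [62.5, 7.5, 108.8], [69.5, 8.4, 113.1]]
```

Contact at 10 N; the handle top has sunk to about 186 mm. A few more millimetres to bind.

```bash
python3 -m jog '[[[0,-0.05,-0.09,0,0,0,0],[0,-0.05,-0.09,0,0,0,0],[0,0,0,0,0,0,0]]]' | grep ft_
python3 push.py 60 4 80 50|tail -1
python3 -m jog '[[[0,-0.05,-0.09,0,0,0,0],[0,-0.05,-0.09,0,0,0,0],[0,0,0,0,0,0,0]]]' | grep ft_
python3 push.py 60 4 80 50|tail -1
```

```text
ft_force: [-12.7, 2.8, 20.4]
tcp seat [59.107  5.692 84.095] F seat [  5.935 -12.368  19.932]
ft_force: [-22.7, 5.6, 33.6]
tcp seat [58.99   5.85  83.706] F seat [  8.733 -21.939  33.382]
```

```bash
cat > lean.py <<'E'
from tgt import *
for n in ("top","side"):
    c=cam(n); hsv=cv2.cvtColor(c["frame"],cv2.COLOR_BGR2HSV); L=(cloud(c)-SP)@SR*1000
    red=((hsv[...,0]<6)|(hsv[...,0]>174))&(hsv[...,1]>170)&(hsv[...,2]>50)&(abs(L[...,0])<35)&(abs(L[...,1])<30)&(L[...,2]>60)
    Q=L[red]; mx=Q[:,2].max()
    for a,b in((15,35),(35,55),(55,80)):
        q=Q[(Q[:,2]<mx-a)&(Q[:,2]>mx-b)]
        if len(q)>10: print(n,"below top",a,b,"z",q[:,2].mean().round(1),"x",np.percentile(q[:,0],[3,97]).round(1),"y",np.percentile(q[:,1],[3,97]).round(1),len(q))
    print(n,"top",np.percentile(Q[:,2],98))
E
python3 lean.py
```

```text
top below top 15 35 z 161.4 x [ 8.1 20.4] y [-12.3  14.3] 81
top below top 35 55 z 142.1 x [ 7.5 19.5] y [-12.6  14.3] 73
top below top 55 80 z 119.8 x [ 7.7 18.4] y [-11.9  14.3] 90
top top 185.64111172829783
side below top 35 55 z 137.5 x [-1.8 10.1] y [-12.9  -8.3] 16
side below top 55 80 z 118.7 x [-10.    8.9] y [-13.2  -2.4] 66
side top 186.9567446232199
```

The handle leans about 0.05 toward the bar and the tip has stopped under 33 N, so the jaw has bound. Releasing and backing out.

```bash
python3 -m jog '[[[0,0.1,0.2,0,0,0,0],[-0.01,0.15,0.3,0,0,0,0],[-0.01,0.15,0.3,0,0,0,0],[-0.5,-0.05,0,0,0,0,0],[-0.9,-0.1,0,0,0,0,0],[-0.9,-0.1,0,0,0,0,0],[-0.9,-0.1,0.2,0,0,0,0],[-0.6,-0.05,0.6,0,0,0,0],[-0.2,0,1,0,0,0,0],[0,0,1,0,0,0,0],[0,0,1,0,0,0,0]]]'
python3 lean.py
cat > hand.py <<'E'
from tgt import *
import sys
# TCP at height z(mm above panel) on leaning handle axis, tool y at angle a (deg) about Zs from -Xs
z,a=float(sys.argv[1]),np.radians(float(sys.argv[2])); ox,oy=map(float,sys.argv[3:5])
zh=Zs+.05*Xs; zh/=np.linalg.norm(zh)
RT=frame(-zh,-np.cos(a)*Xs-np.sin(a)*Ys)
p=seat(5+.05*(z-166)+ox,1+oy,z); delta(p,RT); s=manip.get_state(); print("tcp seat",toseat(s["tool_pos"]),"F seat",SR.T@s["ft_force"],"tau z",np.dot(s["torque"],zh))
E
python3 hand.py 270 80 0 -60
```

```text
clock: 21.1
tool_pos: [0.5549, 0.0568, 0.2382]
ee_rot: [[-0.613, -0.118, 0.781], [-0.448, 0.867, -0.22], [-0.651, -0.485, -0.584]]
ft_force: [-0.2, 0.3, -0.5]
gripper_width: -0.003
finger_force: 0.0
top below top 15 35 z 162.6 x [ 8.6 21. ] y [-12.3  14.4] 83
top below top 35 55 z 142.8 x [ 7.1 19.9] y [-12.3  14.4] 76
top below top 55 80 z 119.8 x [ 6.5 18.4] y [-11.8  14.5] 89
top top 185.5097423073812
side below top 55 80 z 119.1 x [-9.5  9.3] y [-12.7  -5.6] 63
side top 186.4895426417523
t 21.2 pos [0.556 0.057 0.242] units [-1.593  5.347  3.28 ] rot [-4.819  8.193  5.865] j [ 22.631  41.601 -75.528 135.868 108.915  80.693  -7.346] F [ 0.228  0.001 -0.667] g 0.000553777185505829 0.0
tcp seat [ 76.289 -38.687 160.572] F seat [-0.293  0.227 -0.6  ] tau z 0.35596129171558233
```

```bash
python3 -m jog '[[[-0.5,0,0.9,0,0,0,0.3],[-0.5,0,0.9,-0.3,0.5,0.36,0.5],[-0.4,0.1,0.9,-0.344,0.585,0.42,0.7],[-0.2,0.1,0.6,-0.344,0.585,0.42,0.7],[0,0.5,0,-0.344,0.585,0.42,0.7],[0,0.5,0,-0.344,0.585,0.42,0.7],[0,0.5,0,-0.344,0.585,0.42,0.7],[0,0.5,0,-0.344,0.585,0.42,0.7],[0,0.5,0,-0.344,0.585,0.42,0.7],[0,0.5,0,-0.344,0.585,0.42,0.7]]]'
python3 hand.py 270 80 0 -60
```

```text
clock: 22.2
tool_pos: [0.5236, 0.1194, 0.3019]
ee_rot: [[-0.466, -0.82, 0.332], [-0.881, 0.398, -0.254], [0.076, -0.411, -0.908]]
ft_force: [0.6, 0.2, 0.8]
gripper_width: 0.701
finger_force: 0.0
t 22.2 pos [0.524 0.119 0.302] units [0.028 2.236 0.281] rot [-1.748  3.023  2.192] j [ 19.847  31.669 -73.534 105.811  57.968  74.947  80.324] F [0.606 0.201 0.809] g 0.7013064526828616 0.0
tcp seat [ 46.774 -64.305 244.177] F seat [0.26  0.624 0.778] tau z 0.10257439976551987
```

```bash
python3 -m jog '[[[0,0.5,0.08,-0.35,0.6,0.44,0.7],[0,0.5,0.08,-0.35,0.6,0.44,0.7],[0,0.5,0.08,-0.35,0.6,0.44,0.7],[0,0.5,0,-0.35,0.6,0.44,0.7],[0,0.2,0,-0.35,0.6,0.44,0.7],[0,0,0,0,0,0,0.7]]]'
python3 hand.py 240 80 0 0
```

```text
clock: 22.8
tool_pos: [0.5244, 0.1651, 0.3053]
ee_rot: [[-0.079, -0.996, 0.048], [-0.907, 0.051, -0.419], [0.414, -0.077, -0.907]]
ft_force: [-0.6, -0.5, 0.1]
gripper_width: 0.702
finger_force: 0.0
t 22.8 pos [0.524 0.165 0.305] units [ 3.037 -0.366 -1.253] rot [-0.03   0.024 -0.004] j [  4.727  42.5   -70.085  87.297  52.009 100.816 107.529] F [-0.608 -0.478  0.064] g 0.7022121891391331 0.0
tcp seat [  8.336 -58.62  268.572] F seat [ 0.393 -0.656 -0.137] tau z -0.012420389743156568
```

```bash
python3 -m jog '[[[0.5,-0.06,-0.1,0,0,0,0.8],[0.7,-0.08,-0.25,0,0,0,0.8],[0.7,-0.08,-0.25,0,0,0,0.8],[0.7,-0.08,-0.3,0,0,0,0.8],[0.4,-0.06,-0.3,0,0,0,0.8],[0,0,0,0,0,0,0.8]]]'
python3 hand.py 147 80 0 0
python3 - <<'E'
from tgt import *
c=cam("wrist");cv2.imwrite("pics/w6.png",c["frame"]);hsv=cv2.cvtColor(c["frame"],cv2.COLOR_BGR2HSV);L=(cloud(c)-SP)@SR*1000
red=((hsv[...,0]<6)|(hsv[...,0]>174))&(hsv[...,1]>170)&(hsv[...,2]>50)&(abs(L[...,0])<35)&(abs(L[...,1])<35)&(L[...,2]>100)
Q=L[red];print(len(Q),np.percentile(Q,[2,50,98],axis=0)); q=Q[Q[:,2]>175]; print(np.percentile(q,[2,50,98],axis=0))
E
```

```text
clock: 23.4
tool_pos: [0.5854, 0.1559, 0.2829]
ee_rot: [[-0.084, -0.995, 0.05], [-0.907, 0.055, -0.418], [0.413, -0.081, -0.907]]
ft_force: [-0.0, -0.6, 0.2]
gripper_width: 0.803
finger_force: 0.0
t 23.4 pos [0.585 0.156 0.283] units [ 0.198 -1.869 -4.343] rot [-0.039  0.052  0.023] j [  4.091  47.111 -67.428  80.933  56.952 101.071 112.342] F [-0.041 -0.564  0.199] g 0.8031118547343814 0.0
tcp seat [ 11.63    1.03  241.343] F seat [ 0.585 -0.101 -0.086] tau z 0.01622806815768922
1899 [[  0.713  -8.656 107.186]
 [ 16.392   2.09  176.972]
 [ 21.174  14.986 185.788]]
[[ -0.042  -8.63  175.644]
 [ 13.943   2.495 183.481]
 [ 20.748  14.227 186.017]]
```

```bash
python3 -m jog '[[[0.03,-0.2,-0.45,0,0,0,0.8],[0.03,-0.33,-0.78,0,0,0,0.8],[0.03,-0.33,-0.78,0,0,0,0.8],[0.03,-0.33,-0.78,0,0,0,0.8],[0.03,-0.33,-0.78,0,0,0,0.8],[0.02,-0.3,-0.65,0,0,0,0.8],[0,-0.02,-0.1,0,0,0,0.8],[0,0,0,0,0,0,0.8]]]'
python3 hand.py 147 80 0 0
```

```text
clock: 24.25
tool_pos: [0.5878, 0.1202, 0.1977]
ee_rot: [[-0.082, -0.995, 0.052], [-0.908, 0.052, -0.416], [0.412, -0.082, -0.908]]
ft_force: [-0.0, 0.4, 0.1]
gripper_width: 0.797
finger_force: 0.0
t 24.25 pos [0.588 0.12  0.198] units [ 0.079 -0.088 -0.083] rot [-0.047  0.059  0.003] j [  7.869  51.344 -65.834  89.606  61.165  93.157 108.118] F [-0.036  0.384  0.084] g 0.7974913813029 0.0
tcp seat [  3.142  -0.381 149.363] F seat [-0.301  0.005  0.255] tau z -0.019130252541928277
```

```bash
python3 -m jog '[[[0,0,0,0,0,0,0],[0,0,0,0,0,0,0],[0,0,0,0,0,0,0],[0,0,0,0,0,0,0]]]' 50
python3 hand.py 147 80 0 0|tail -1
python3 -m jog '[[[0,0,0,0.03,-0.2,-0.45,0],[0,0,0,0.05,-0.37,-0.8,0],[0,0,-0.01,0.05,-0.37,-0.8,0],[0,0,0,0.05,-0.37,-0.8,0],[0,0,0,0.05,-0.37,-0.8,0],[0,0,0,0,0,0,0]]]'
python3 hand.py 147 80 0 0
```

```text
clock: 24.65
tool_pos: [0.5896, 0.1214, 0.1996]
ee_rot: [[-0.084, -0.995, 0.058], [-0.909, 0.052, -0.415], [0.409, -0.088, -0.908]]
ft_force: [5.0, 1.4, 3.7]
gripper_width: 0.339
finger_force: 49.9
tcp seat [  3.224   1.568 151.511] F seat [0.967 5.106 3.73 ] tau z 0.02979093625875325
clock: 25.25
tool_pos: [0.5904, 0.1209, 0.1998]
ee_rot: [[-0.603, -0.795, 0.062], [-0.741, 0.53, -0.413], [0.296, -0.295, -0.908]]
ft_force: [6.0, 1.4, 3.4]
gripper_width: 0.336
finger_force: 50.1
t 25.25 pos [0.59  0.121 0.2  ] units [-0.055 -0.124 -0.192] rot [-0.285  1.815  3.662] j [  6.127  48.599 -60.467  89.557  58.548  89.178  77.818] F [5.987 1.357 3.388] g 0.3364830457788346 50.127180218696594
tcp seat [  3.784   2.347 151.495] F seat [0.961 6.098 3.326] tau z -0.10718864131174667
```

```bash
python3 -m jog '[[[0.05,0,0,0.05,-0.37,-0.8,0],[0.03,0,0,0.05,-0.37,-0.8,0],[0,0,-0.01,0.05,-0.37,-0.8,0],[0,0,0,0.05,-0.37,-0.8,0],[0,0,0,0.05,-0.37,-0.8,0],[0,0,-0.01,0.05,-0.37,-0.8,0],[0,0,0,0.05,-0.37,-0.8,0],[0,0,0,0.05,-0.37,-0.8,0],[0,0,0,0.05,-0.37,-0.8,0],[0,0,-0.01,0.05,-0.37,-0.8,0],[0,0,0,0,0,0,0]]]'
python3 hand.py 147 -36 0 0
```

```text
clock: 26.35
tool_pos: [0.5915, 0.1196, 0.2004]
ee_rot: [[-0.95, 0.306, 0.067], [0.251, 0.873, -0.419], [-0.186, -0.381, -0.906]]
ft_force: [3.0, -1.0, 8.8]
gripper_width: 0.34
finger_force: 50.5
t 26.35 pos [0.592 0.12  0.2  ] units [-0.108 -0.055 -0.221] rot [ 0.063 -0.525 -1.499] j [  0.721  43.462 -47.268  89.811  52.034  81.403  12.205] F [ 2.963 -1.02   8.79 ] g 0.33951381979363865 50.500972867012024
tcp seat [  5.364   3.273 151.299] F seat [5.3   2.838 7.137] tau z -0.03191067400394686
```

```bash
python3 -m jog '[[[0,-0.02,0,0.05,-0.37,-0.8,0],[0,-0.02,0.01,0.05,-0.37,-0.8,0],[0,0,0,0.05,-0.37,-0.8,0],[0,0,0,0.05,-0.37,-0.8,0],[0,0,0,0.05,-0.37,-0.8,0],[0,0,-0.01,0.05,-0.37,-0.8,0],[0,0,0,0.05,-0.37,-0.8,0],[0,0,0,0.05,-0.37,-0.8,0],[0,0,0,0.05,-0.37,-0.8,0],[0,0,-0.01,0.05,-0.37,-0.8,0],[0,0,0,0.05,-0.37,-0.8,0],[0,0,0,0.05,-0.37,-0.8,0],[0,0,0,0.05,-0.37,-0.8,0],[0,0,0,0,0,0,0]]]'
python3 hand.py 147 -110 0 0
python3 - <<'E'
from h import *
c=cam("wrist")["frame"];cv2.imwrite("pics/w7.png",c)
E
```

```text
clock: 27.75
tool_pos: [0.59, 0.1186, 0.2006]
ee_rot: [[0.336, 0.94, 0.063], [0.86, -0.279, -0.427], [-0.384, 0.197, -0.902]]
ft_force: [-0.0, 0.1, 11.4]
gripper_width: 0.341
finger_force: 50.7
t 27.75 pos [0.59  0.119 0.201] units [-0.033 -0.005 -0.23 ] rot [0.002 0.39  0.533] j [ -9.26   38.653 -27.975  90.143  42.231  72.988 -71.82 ] F [-0.05   0.076 11.374] g 0.3412676149954313 50.738094449043274
tcp seat [  6.183   1.673 151.068] F seat [ 5.268 -0.041 10.08 ] tau z -0.06946190249382396
```

View pics/w7.png

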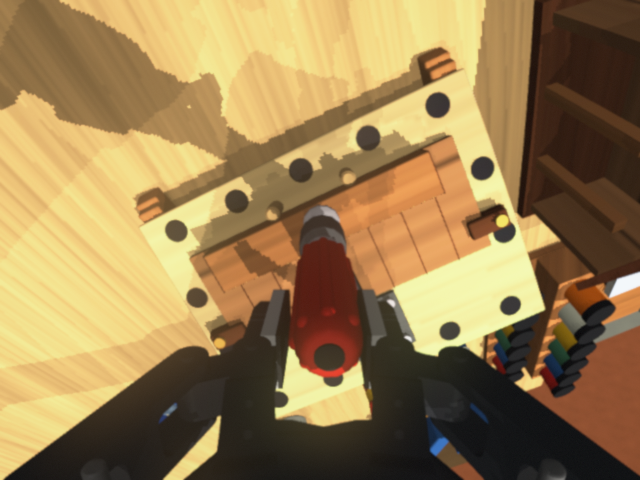

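The wrist view shows the beam against both dowels (275,212) and (347,177), the pad on it and the handle firmly held. About 195° turned; I'll add a little margin, then let go.

```bash
python3 -m jog '[[[0,0,0.02,0.05,-0.37,-0.8,0],[0,0,0.02,0.05,-0.37,-0.8,0],[0,0,0.02,0.05,-0.37,-0.8,0],[0,0,0,0.05,-0.37,-0.8,0],[0,0,0,0.05,-0.37,-0.8,0],[0,0,0,0,0,0,0],[0,0,0,0,0,0,0.8],[0,0,0,0,0,0,0.8],[0,0,0,0,0,0,0.8],[0,0,0,0,0,0,0.8]]]'
python3 hand.py 240 -150 0 0
```

```text
clock: 28.8
tool_pos: [0.589, 0.1198, 0.1978]
ee_rot: [[0.814, 0.578, 0.056], [0.544, -0.724, -0.424], [-0.205, 0.375, -0.904]]
ft_force: [-0.4, 0.2, -0.3]
gripper_width: 0.798
finger_force: 0.0
t 28.8 pos [0.589 0.12  0.198] units [-0.192  1.898  4.123] rot [ 0.013  0.08  -0.012] j [ -13.68    37.684  -20.173   90.235   37.87    70.06  -103.388] F [-0.387  0.189 -0.335] g 0.7984443586082905 0.0
tcp seat [  3.674   0.776 149.276] F seat [-0.359 -0.365 -0.189] tau z 0.08676669899759645
```

```bash
python3 -m jog '[[[-0.03,0.21,0.45,0,0,0,0.8],[-0.05,0.42,0.9,0,0,0,0.8],[-0.05,0.42,0.9,0,0,0,0.8],[-0.05,0.42,0.9,0,0,0,0.8],[-0.05,0.42,0.9,0,0,0,0.8],[-0.8,0.2,0.6,0,0,0,0.8],[-1,0,0,0,0,0,0.8],[-1,0,0,0,0,0,0.8],[-1,0,0,0,0,0,0.8],[-0.5,0,0,0,0,0,0.8],[0,0,0,0,0,0,0.8]]]'
python3 lean.py; python3 look.py w8
python3 - <<'E'
from h import *
w=cv2.resize(cv2.imread("pics/w8.png"),(426,320));t=cv2.resize(cam("top")["frame"][110:350,130:410],(373,320));cv2.imwrite("pics/c8.png",cv2.hconcat([w,t]))
E
```

```text
clock: 29.9
tool_pos: [0.4973, 0.1618, 0.2919]
ee_rot: [[0.813, 0.579, 0.058], [0.545, -0.723, -0.424], [-0.204, 0.376, -0.904]]
ft_force: [-0.3, 0.6, -0.2]
gripper_width: 0.801
finger_force: 0.0
top below top 15 35 z 164.9 x [11.8 22.9] y [-12.8  13.9] 82
top below top 35 55 z 144.4 x [10.2 20.9] y [-11.7  14.1] 72
top below top 55 80 z 123.0 x [ 9.3 19.9] y [-11.9  14.1] 84
top top 184.43140986756114
side below top 55 80 z 113.8 x [-9.6  5.7] y [-12.4  -2.8] 39
side top 185.57002914482624
beam x pct [[-21.263 -89.725  20.448]
 [ -0.743  18.422  25.187]
 [ 17.468  93.566  26.967]]
-90 633 [-14.466  18.289] 25.182198774891955
-70 654 [-14.572  18.06 ] 25.204451497791986
-50 710 [-22.399  17.592] 25.19239395670178
-30 747 [-24.314  17.073] 25.074946687084292
-10 109 [-15.774  -6.561] 25.20866882594567
10 347 [-20.829   7.627] 25.140559758706782
30 873 [-25.015  16.987] 25.06553452339212
50 796 [-15.449  17.261] 25.28225710701694
70 809 [-15.364  17.031] 25.27540798209223
panel z [ 53.987 -12.234   1.357] 7954
```

View pics/c8.png

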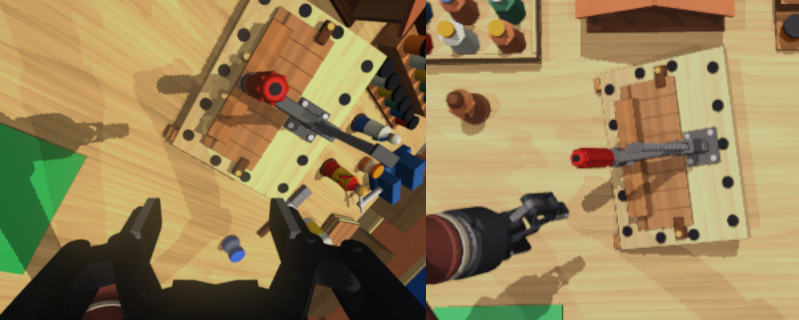

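The beam sits against both dowels and flat. The handle sank and leans further toward the bar, which is the tightened state, and the shepherd, king and washerwoman stand. Handing in.

```bash
python3 -c "
from cell import manip
print(manip.close_job())"
```

```text
the job is handed in; nothing more can be done
None
```

I clamped the beam flat against both dowels, pushed the jaw down until it bound, turned the handle about 230° clockwise and let go, and the three figures are still standing. I handed the job in at about 30 s; no verdict came back, and I judged the bind and pad force only from how far the handle leaned and sank.

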